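Locate a link on the sloping rests of an inspection fixture

TASK

Pick up the longer of the two aluminium links and set it down gently, boss upward and boss end lowest, across the two sloping rests of the fixture, without touching the stops yet. Then push it sideways against both side pins with about 10 newtons, and after that push it down the slope against the end stop with about 10 newtons, feeling it bear and never ramming it. Leave it lying flat on the rests, touching both pins and the end stop, and leave everything else undisturbed.

Things in the scene. Friction and masses are not known exactly. Their poses are not given: they have to be found in the camera images.
- long_link: The part: a plain aluminium link, the LONGER of two alike on the table. Flat bar 140 (x) x 36 (y) x 12 mm (z), about 0.2 kg; one round boss (30 mm diameter, 14 mm high, dark bore) on top, its axis 20 mm from the -x end. Origin: centre of the bar's underside. x runs along the bar from the boss end to the plain end, z out of the boss side.
- link_end (a point): Centre of the link's end face at the boss end (x = -70, z = 6 mm on the link). This face goes against the end stop.
- link_side_low (a point): Point on the link's +y long side, 40 mm from the middle towards the boss end (x -40, y +18, z 6 mm).
- link_side_high (a point): Point on the link's +y long side, 40 mm from the middle towards the plain end (x +40, y +18, z 6 mm).
- fixture: Fixed aluminium fixture: base plate 260 x 230 x 12 mm lying on the table, with pillars and two small red-handled toggle clamps (up to 145 mm high; not used). Origin: centre of the underside of the base plate. Of the two clamps one stands at x 100, y -50, the other at x -60, y -95 mm.
- nest: Raised sloping seat: two steel rests, each 12 mm long (x) and 50 mm wide (y -36 to +14), centred 40 mm either side of the origin along x, tops in one plane sloping 25 degrees; open between them. Origin: in that plane midway between the rests, 115 mm above the table. x points UP the slope, away from the robot, y across, z square out of the slope. Link x goes along nest x, boss end at -x.
- end_face: The end stop's face below the low rest: rigid dark steel block 34 mm wide, 24 mm high, facing up the slope, set at a different place each time (within 7 mm). Origin: centre of the face, 2 to 8 mm above the plane of the rests. Axes parallel to the nest's: x up the slope, square to the face.
- side_face: The two side pins: rigid steel pins (10 mm diameter, square to the slope, ending 18 mm above the rests' plane) 40 mm either side of the origin along x, at the nest's +y side; set at a different place each time (over 11 mm along y). Origin: midway between the pins on the line touching both on the link's side, 6 mm above the rests' plane. Axes parallel to the nest's.
- short_link: The other aluminium link, of the same shape but only 100 mm long. Not wanted: leave it. Origin: centre of its underside.
- spray_can: White and blue spray can, 52 mm diameter, 170 mm high; bystander. Origin: centre of its underside.
- bushing: Steel bushing, 44 mm outer diameter, 30 mm high; bystander. Origin: centre of its underside.
- gauge_block: Steel block 35 x 25 x 50 mm standing; bystander. Origin: centre of its underside.
- driver: Screwdriver 180 mm long, lying; bystander.
- mouse: Black computer mouse 100 x 60 x 30 mm; bystander.
There are look-alikes about, which are no part of the job. Leave any brown or turquoise look-alike of the long_link alone.

How it is judged:
By the outcome, as a careful person would: the job done as asked, in the order asked, and still so for the second after the job is handed in, with the robot touching nothing.
It also fails if it takes over 48 s, if anything falls off the work surface, if the arm or the gripper's body presses on something with over 40 N, if the wrist force passes 120 N, or if a joint passes its speed limit or range.

ROBOT

A 6-joint arm with a two-finger parallel gripper is mounted at the origin on the work surface. World frame = base frame: x ahead of the robot, y to its left, z up, the work surface at z = 0. Lengths are in m, angles in degrees, forces in N, time in s.
With the tool pointing down it reaches from about 0.35 to 0.875 m from the base axis. Payload 4.2 kg.
Tool frame: the origin (TCP) lies midway between the tips of the shut fingers; the grasp point (between the pads) lies 19 mm behind it; z points along the fingers, y is the line along which they close (so a half turn about z gives the same grasp; the last joint's range is limited). The gripper opens to 87 mm and grips with 3 to 60 N. Pads are 19 mm wide; open, the fingers measure 117 mm over their backs; the gripper's body (75 mm by 190 mm) begins 51 mm behind the grasp point.
Start: joints at [90.676, 22.042, 0.453, 0, -68.411, -14.817], TCP at [0.153, 0.606, 0.223] pointing down, gripper open.
Joint ranges: [-179.83, 179.83], [-69.29, 118.12], [-61.27, 80.66], [-181.25, 117.63], [-171.15, -9.14], [-177.46, 177.46]. Speed limits (degrees/s): [159.86, 159.86, 180, 180, 180, 180].

INTERFACE

Orientations are given as [roll, pitch, yaw] about the fixed x, y, z axes, in that order (R = Rz(yaw) Ry(pitch) Rx(roll)).
In Python, from workcell import env gives the robot as it stands. The module is installed in compiled form; this text tells all that it offers. Calls block until the motion is done:
- env.goto(position, orientation): joint-space move of the TCP to a pose.
- env.move_straight(position, rotation=None, rate=0.15, force_limit=None): straight line of the TCP; rotation=None keeps the orientation; rate is the mean speed in m/s. With force_limit (N) it stops when the force on the tool has changed by that much, and returns True; else False.
- env.set_joints(angles): joint-space move.
- env.gripper_to(opening, grasp_force=None): opening from 0.0 (shut) to 1.0 (fully open); grasp_force is the grip in N (None keeps the last); returns when the fingers have stopped.
- env.dwell(seconds).
- env.inverse_kinematics(position, orientation): joint angles nearest the present ones, or None.
- env.read_state(): the state.
- env.grab_frame(name): name is "scene" or "top"; returns a dict with "image" (420x560x3 uint8, blue, green, red), "fx", "fy", "cx", "cy" (pixels), "position" and "orientation" of the camera in the world. Camera axes: x right, y up, looking along -z (the intrinsics and any distortion apply to the point x, -y, -z); pixel columns grow to the right and rows downward; lengths in m; the calibration is good to about 2 mm. A picture is of the moment at which its call begins. There is no depth.
A pose or a line that the arm cannot do raises env.Unreachable and nothing moves.
- env.close_job(): hands the job in; it is judged then, once.
Trained networks look in a picture, given as the dict that the camera call returned (one of the last four; its "shot" number tells which), for a name from the list of things; names that differ only in an ending like _2 or _b are one class to them, and where a whole thing is asked for, a point or a joint stands for the part that bears it (a point fixed in the world has none). Each returns a list of dicts, best first, with "score" (0 to 1); they miss things now and then, are a little off and sometimes report something else, mostly with a low value. They report only what shows in the picture. A call takes as long as a camera call. They do not tell look-alikes from the thing itself.
- env.search_frame(picture, thing): "xyz" ([x, y, z] in m, in world coordinates, good to about 4 mm: the middle of the surface that is visible of it).
- env.trace(picture, thing): "mask" (420x560 bool, what is visible of it).
The state is a dict: "clock": time; "joint_positions": joint angles; "qvel": joint speeds; "joint_torque": joint torques, N m; "position": TCP position; "tool_rot": TCP orientation; "force": force on the tool from outside, world axes, zero at the start; "wrist_torque": the same for the moment, N m; "opening": opening from 0.0 (shut) to 1.0 (fully open); "finger_force": force on a finger pad.
Only numpy, scipy, OpenCV 4.12 (cv2) and the standard library are available. Lean on these libraries where they do the work, as an engineer would, in place of code of your own. Each camera call takes 0.05 s, during which the arm holds its last target. There are 200 camera calls.

## Working session

There is one attempt and no reset: what is moved stays moved. The work goes in short steps, each a Python script; the robot and the scene stay as the last script left them, time stands still between calls to the robot, and variables do not carry over. Pictures are saved under pics/ and viewed, at most 10 in all, crops included, and the job is handed in when it is done.

```bash
mkdir -p pics; ls
python3 - <<'E'
from workcell import env
import cv2,numpy as np
np.set_printoptions(precision=4,suppress=True)
for n in ("scene","top"):
    f=env.grab_frame(n); cv2.imwrite(f"pics/{n}0.png",f["image"])
    print(n,[ (k,np.round(v,4)) for k,v in f.items() if k not in("image",)])
    for t in ("long_link","short_link","fixture","nest","end_face","side_face","spray_can","link_end"):
        try: print(t,[(np.round(d["xyz"],3),round(d["score"],2)) for d in env.search_frame(f,t)])
        except Exception as e: print(t,e)
print(env.read_state())
E
```

```text
pics
scene [('fx', np.float64(456.9068)), ('fy', np.float64(456.9068)), ('cx', np.float64(279.3881)), ('cy', np.float64(206.6923)), ('position', array([ 1.2785, -0.5286,  0.7264])), ('orientation', array([56.8291, -0.5523, 52.2859])), ('shot', np.int64(1))]
long_link [(array([ 0.32 , -0.356,  0.01 ]), 0.89), (array([ 0.31 , -0.182,  0.016]), 0.64)]
short_link [(array([ 0.457, -0.135,  0.012]), 0.68)]
fixture []
nest [(array([0.611, 0.122, 0.124]), 0.76), (array([ 0.745, -0.108,  0.136]), 0.28)]
end_face [(array([0.5  , 0.135, 0.094]), 0.66)]
side_face [(array([0.604, 0.162, 0.123]), 0.66)]
spray_can [(array([ 0.745, -0.109,  0.138]), 0.71), (array([0.504, 0.131, 0.095]), 0.45)]
link_end [(array([ 0.312, -0.185,  0.017]), 0.73), (array([ 0.485, -0.333,  0.005]), 0.68), (array([ 0.312, -0.359,  0.014]), 0.62)]
top [('fx', np.float64(401.0306)), ('fy', np.float64(401.0306)), ('cx', np.float64(277.1823)), ('cy', np.float64(215.5364)), ('position', array([0.4762, 0.0397, 1.0784])), ('orientation', array([  3.2857,  -0.315 , -91.2934])), ('shot', np.int64(2))]
long_link [(array([ 0.305, -0
[... 375 characters left out ...]
 -0.088,  0.164]), 0.97)]
link_end [(array([ 0.302, -0.176,  0.009]), 0.96), (array([ 0.305, -0.355,  0.015]), 0.76), (array([ 0.488, -0.328,  0.016]), 0.56), (array([0.359, 0.47 , 0.02 ]), 0.49)]
{'clock': 0.9, 'joint_positions': array([ 90.6732,  22.0401,   0.452 ,  -0.0009, -68.4108, -14.8171]), 'qvel': array([ 0.0271, -0.0024,  0.045 ,  0.0473,  0.0997, -0.0751]), 'joint_torque': array([ -0.0002, -39.0454,  18.7621,   4.2246,   0.0155,  -0.    ]), 'position': array([0.1527, 0.606 , 0.2226]), 'tool_rot': array([-179.9992,    0.0011,  -14.1443]), 'force': array([-0.2988, -0.2997, -0.2987]), 'wrist_torque': array([0.0338, 0.0367, 0.0374]), 'finger_force': 0.0, 'opening': 1.0011990574994558}
```

View pics/top0.png

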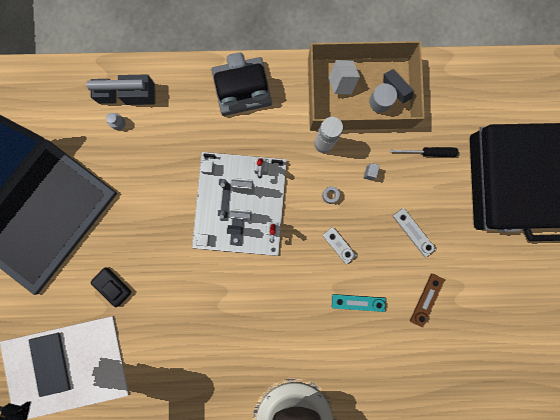

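View pics/scene0.png

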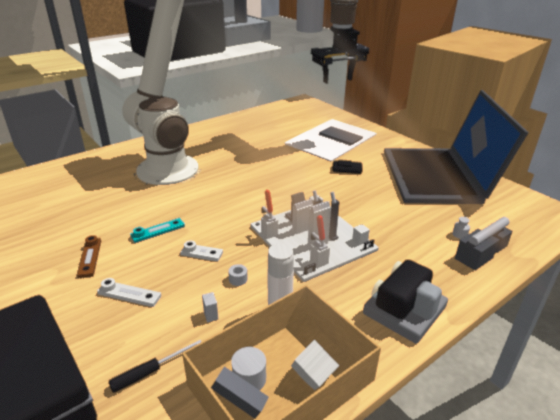

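Top view candidates: silver long link (414,232), silver short link (340,245), turquoise (359,303) and brown (427,300). I choose the longer silver one at (414,232) and check it in a crop, together with the fixture.

Run:
```python
import cv2,numpy as np
t=cv2.imread("pics/top0.png"); s=cv2.imread("pics/scene0.png")
r=lambda im,x,y,w,h:cv2.resize(im[y:y+h,x:x+w],(400,300),interpolation=cv2.INTER_CUBIC)
a=np.vstack([np.hstack([r(t,380,200,68,51),r(s,90,265,80,60)]),np.hstack([r(t,180,145,148,111),r(s,245,180,136,102)])])
cv2.imwrite("pics/crop0.png",a)
```

```text
(no output)
```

View pics/crop0.png

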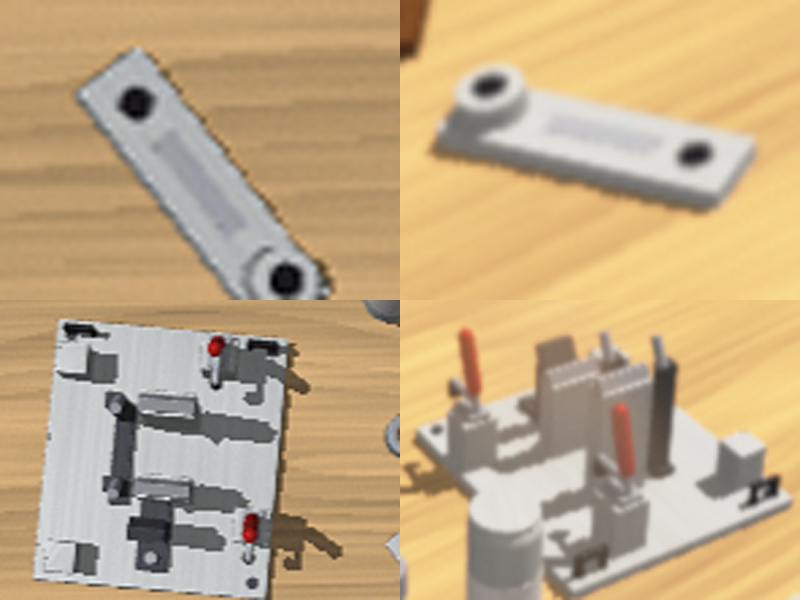

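Crop shows the silver long link: boss at about (428,247) in the top view, plain hole at (403,217). The fixture has rests at about (242,184) and (240,215), pins at (223,183) and (222,213), and the end stop at about (236,232). Next I calibrate these.

```bash
cat > h.py <<'E'
import numpy as np,cv2
from scipy.spatial.transform import Rotation as Ro
from scipy.optimize import least_squares
np.set_printoptions(precision=4,suppress=True)
CAM={"top":(401.0306,277.1823,215.5364,[0.4762,0.0397,1.0784],[3.2857,-0.315,-91.2934]),
"scene":(456.9068,279.3881,206.6923,[1.2785,-0.5286,0.7264],[56.8291,-0.5523,52.2859])}
def R(e): return Ro.from_euler("xyz",e,degrees=True).as_matrix()
def proj(c,P):
    f,cx,cy,p,o=CAM[c]; q=(np.atleast_2d(P)-p)@R(o); return np.c_[cx+f*q[:,0]/-q[:,2],cy-f*q[:,1]/-q[:,2]]
def back(c,uv,z):
    f,cx,cy,p,o=CAM[c]; uv=np.atleast_2d(uv); d=np.c_[(uv[:,0]-cx)/f,-(uv[:,1]-cy)/f,-np.ones(len(uv))]@R(o).T
    return np.array(p)+d*((z-p[2])/d[:,2])[:,None]
def pose2(x,y,yaw,z=0): return np.array([x,y,z]),R([0,0,yaw])
E
python3 - <<'E'
from h import *
c=back("top",[(202.9,152.4),(285.8,160.2),(277.7,255.3),(193.3,247.9)],.012)
L=np.array([(130,115),(130,-115),(-130,-115),(-130,115)])/1e3
fun=lambda p:((L@R([0,0,p[2]])[:2,:2].T+p[:2])-c[:,:2]).ravel()
s=least_squares(fun,[.58,.12,0]);print(s.x,fun(s.x)*1e3)
from workcell import env
f=env.grab_frame("top");g=env.grab_frame("scene")
def z(im,x,y,w,h):
    o=cv2.resize(im[y:y+h,x:x+w],(400,600),interpolation=cv2.INTER_CUBIC);k=400/w
    for i in range(0,w,10): cv2.line(o,(int(i*k),0),(int(i*k),6),(0,0,255),1);cv2.putText(o,str(x+i),(int(i*k),16),0,.35,(0,0,255))
    for i in range(0,h,10): cv2.line(o,(0,int(i*k)),(6,int(i*k)),(0,0,255),1);cv2.putText(o,str(y+i),(8,int(i*k)+4),0,.35,(0,0,255))
    return o
cv2.imwrite("pics/fx.png",np.hstack([z(f["image"],215,170,50,75),z(g["image"],280,190,60,90)]))
# link mask
for n,p in(("top",f),("scene",g)):
    for d in env.trace(p,"long_link"):
        m=d["mask"].astype(np.uint8);M=cv2.moments(m,True)
        print(n,d["score"],M["m00"],M["m10"]/M["m00"],M["m01"]/M["m00"],cv2.boxPoints(cv2.minAreaRect(cv2.findNonZero(m))).ravel())
E
```

```text
[ 0.5713  0.131  -6.3634] [ 1.7695  2.8369  2.2015 -3.6762 -2.4267 -2.3634 -1.5442  3.2026]
top 0.89 841.0 426.82639714625446 300.0653983353151 [408.2989 321.079  429.8072 271.7365 445.127  278.4144 423.6187 327.7569]
top 0.79 745.0 358.6 302.53422818791944 [331.4698 307.6876 332.4474 293.5136 385.5396 297.1752 384.5621 311.3492]
top 0.57 689.0 414.2191582002903 232.9433962264151 [392.0952 217.0289 402.8004 208.2353 435.9429 248.5826 425.2376 257.3762]
scene 0.8 959.0 128.71949947862356 292.5349322210636 [ 97.2453 292.6415 102.2264 275.2076 161.1321 292.0378 156.1509 309.4717]
scene 0.67 627.0 156.21371610845296 229.67783094098883 [128.9462 229.4692 181.5769 215.1154 185.3154 228.8231 132.6846 243.1769]
scene 0.63 682.0 88.92521994134897 256.6964809384164 [ 75.8412 276.5307  85.3267 232.8971 101.9332 236.5072  92.4477 280.1408]
```

View pics/fx.png

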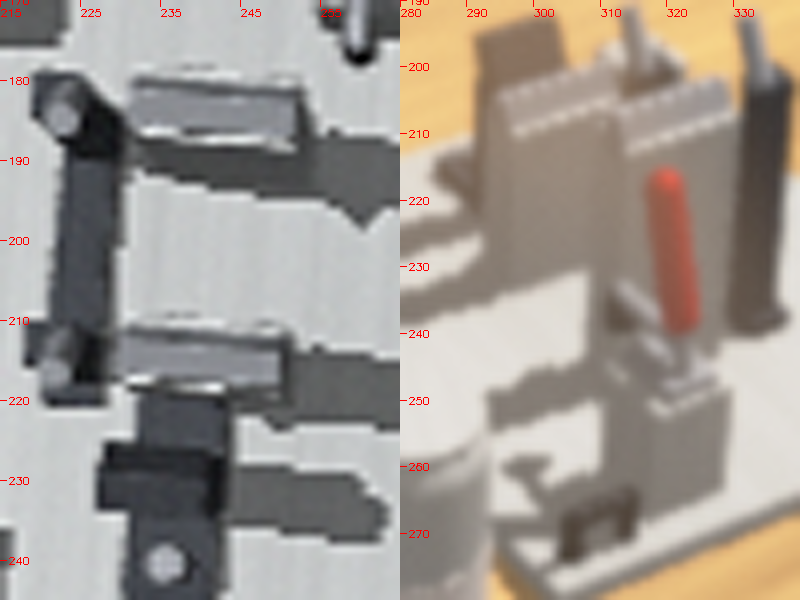

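Run:
```python
from h import *
for c,b,h in(("top",(428.6,247.3),(403.1,217.3)),("scene",(107.8,282.0),(149,295.6))):
    B=back(c,b,.026)[0];H=back(c,h,.012)[0];print(c,B,H,np.linalg.norm((H-B)[:2]),np.degrees(np.arctan2(*(H-B)[1::-1])))
print(back("top",[(393.3,216.1),(403.3,208.2)],.012))
# nest fit: tips + rest ends in top
Rs=lambda yaw:R([0,-25,yaw])
pts=np.array([[40,0,18],[-40,0,18.]])/1e3
obs=np.array([[222.6,184.7],[222.3,216.6]])
for yaw in(-6.4,-5.5):
    fun=lambda p:(proj("top",(pts+[0,p[2]+.005,0])@Rs(yaw).T+[p[0],p[1],.115])-obs).ravel().tolist()+\
     (proj("top",np.array([[.04,.014,0],[.04,-.036,0],[-.04,.014,0],[-.04,-.036,0]])@Rs(yaw).T+[p[0],p[1],.115])[:,0]-[231.5,252,230.5,250.5]).tolist()
    s=least_squares(fun,[.6,.12,.02]);print(yaw,s.x,np.array(s.fun))
yaw=-6.;p=least_squares(fun,[.6,.12,.02]).x
def ov(c,box,w):
    im=cv2.imread(f"pics/{c}0.png");x,y,ww,hh=box;k=w/ww;o=cv2.resize(im[y:y+hh,x:x+ww],(w,600),interpolation=cv2.INTER_CUBIC)
    def poly(P,col,T=None):
        q=proj(c,(np.array(P)/1e3)@Rs(yaw).T+[p[0],p[1],.115]);cv2.polylines(o,[(((q-[x,y])+.5)*k).astype(int)],True,col,1)
    for s in(40,-40):
        poly([[s+6,14,0],[s+6,-36,0],[s-6,-36,0],[s-6,14,0]],(0,0,255))
        t=np.linspace(0,6.28,20);
        for z in(0,18):poly(np.c_[s+5*np.cos(t),p[2]*1e3+5+5*np.sin(t),0*t+z],(0,255,0))
    poly([[-70,-17,-7],[-70,17,-7],[-70,17,17],[-70,-17,17]],(255,0,255))
    q=proj(c,np.array([[.13,.115,.012],[.13,-.115,.012],[-.13,-.115,.012],[-.13,.115,.012]])@R([0,0,-6.36]).T+[.5713,.131,0]);cv2.polylines(o,[(((q-[x,y])+.5)*k).astype(int)],True,(255,0,0),1)
    return o
cv2.imwrite("pics/ov.png",np.hstack([ov("top",(210,170,50,75),400),ov("scene",(285,175,60,90),400)]))
```

```text
top [ 0.4442 -0.3625  0.026 ] [ 0.5251 -0.3032  0.012 ] 0.1002494474350636 36.23999140655086
scene [ 0.4481 -0.3608  0.026 ] [ 0.5284 -0.3015  0.012 ] 0.09982894897240202 36.428383937459785
[[ 0.5289 -0.2772  0.012 ]
 [ 0.5494 -0.3048  0.012 ]]
-6.4 [0.5721 0.1302 0.0263] [ 0.3931  0.089  -0.4054 -0.0928 -0.0435  0.4383 -0.3783 -0.0288]
-5.5 [0.5726 0.1302 0.0264] [ 0.1572  0.0698 -0.1621 -0.073  -0.2892  0.2203 -0.1527  0.2237]
```

View pics/ov.png

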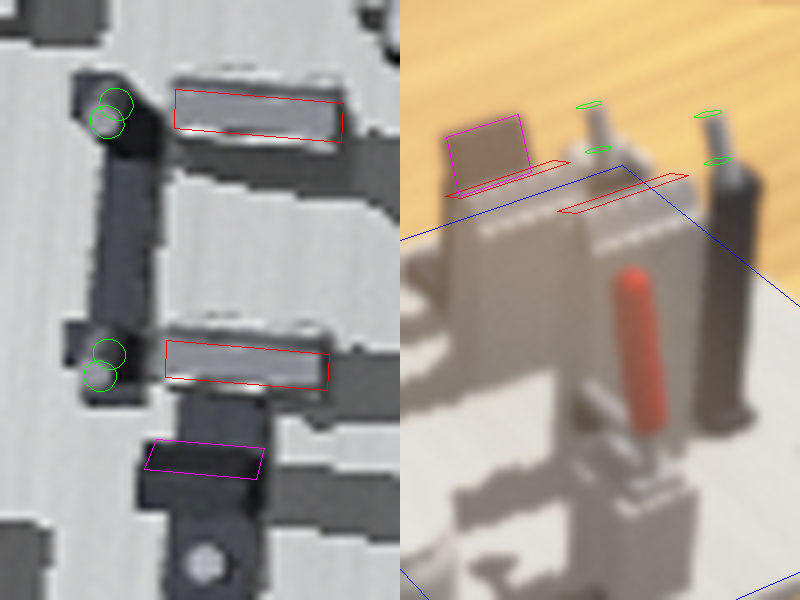

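Overlay: the model agrees. The pin tips project onto (222.6,185) and (222.3,217) in the top view, and the stop face is near nest x = -70. Next is the grasp.

```bash
cat >> h.py <<'E'
N0=np.array([.572,.1304,.115]);NE=[180,-25,-6.0];NR=R([0,-25,-6.0])
def nest(x,y,z): return N0+NR@(np.array([x,y,z])/1e3)
def f_nest(s): return NR.T@np.array(s["force"])
def tcp_nest(s): return NR.T@(np.array(s["position"])-N0)*1e3
E
python3 - <<'E'
from h import *
from workcell import env
e=[180,0,36.3];g=[.4823,-.3351]
print(env.inverse_kinematics(g+[.15],e),env.inverse_kinematics(nest(6,1.5,60),NE),env.inverse_kinematics(nest(88,8,3),NE))
env.goto(g+[.15],e); env.gripper_to(.75)
print(env.move_straight(g+[.03],rate=.15), env.move_straight(g+[.003],rate=.04,force_limit=5))
env.gripper_to(0,25); s=env.read_state(); print(s["clock"],s["opening"]*87,s["finger_force"],s["position"],s["force"])
env.move_straight(g+[.10],rate=.12)
s=env.read_state(); print(s["clock"],s["opening"]*87,s["finger_force"],s["force"],s["wrist_torque"])
f=env.grab_frame("top");h=env.grab_frame("scene")
cv2.imwrite("pics/grasp.png",np.hstack([cv2.resize(f["image"][180:300,350:480],(400,370)),cv2.resize(h["image"][190:320,50:190],(400,370))]))
E
```

```text
[-19.0022  21.8769 -10.9013   0.     -57.2218 145.3022] [ 34.3739   9.1723 -43.3262  42.7342 -23.7922  12.1716] [ 28.8471  18.8224 -31.6195  37.9363 -23.128   22.113 ]
False False
7.6833 35.71015062785177 25.000076293945312 [ 0.4823 -0.3351  0.0031] [-0.0492 -0.2367  0.7022]
8.6417 35.52273408303813 24.999302923679352 [-0.207   0.0285 -1.9989] [-0.0485  0.0048 -0.0222]
```

View pics/grasp.png

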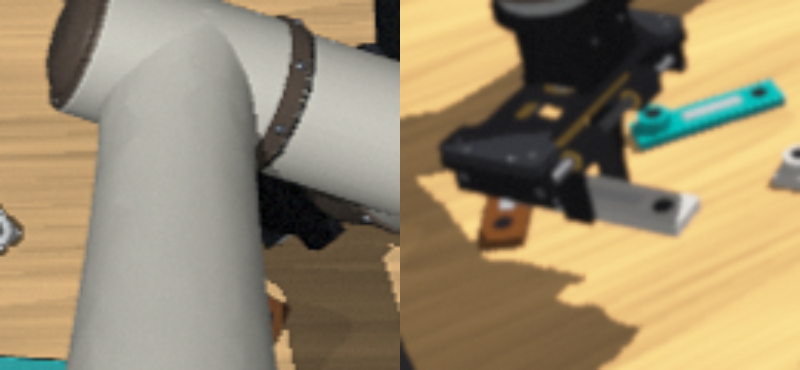

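Run:
```python
from h import *
from workcell import env
env.move_straight([.4823,-.3351,.25],rate=.25)
env.goto(nest(6,1.5,70),NE)
env.move_straight(nest(6,1.5,14),rate=.1)
s=env.read_state();print(s["clock"],f_nest(s),tcp_nest(s))
r=env.move_straight(nest(6,1.5,-2),rate=.015,force_limit=3)
s=env.read_state();print(r,s["clock"],f_nest(s),tcp_nest(s),s["opening"]*87)
f=env.grab_frame("top");h=env.grab_frame("scene")
cv2.imwrite("pics/place.png",np.hstack([cv2.resize(f["image"][150:260,190:300],(400,400)),cv2.resize(h["image"][150:260,250:360],(400,400))]))
```

```text
12.175 [-1.3563 -0.1266 -1.8694] [ 6.4326  1.118  13.9707]
True 12.9333 [-0.0187  1.1795  4.3791] [6.1411 1.5433 2.5548] 35.72821682325074
```

View pics/place.png

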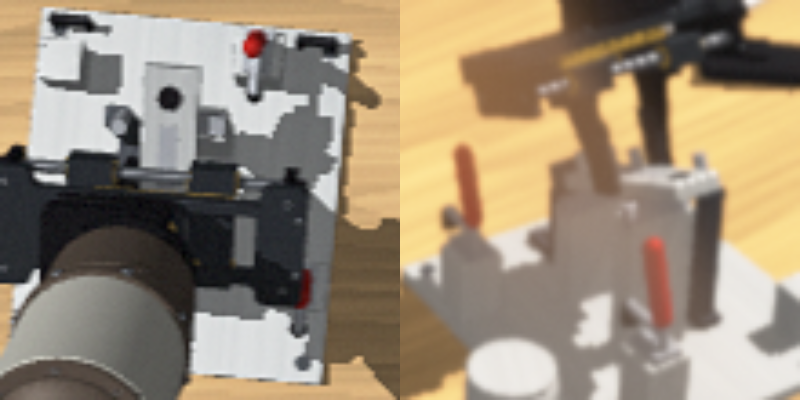

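Contact came at the expected height, with the link lying across both rests. The link's left edge is clear of the pin by about 7 mm (hole at about (237,177) in the top view). Now I release it and check that it stays.

```bash
cat >> h.py <<'E'
def hole(im):
    c=im[165:195,225:250].max(2).astype(float); w=np.clip(80-c,0,None); w[c>80]=0
    n,l,st,ce=cv2.connectedComponentsWithStats((c<70).astype(np.uint8)); return [(st[i,4],ce[i]+[225,165]) for i in range(1,n)]
E
python3 - <<'E'
from h import *
from workcell import env
print(hole(env.grab_frame("top")["image"]))
env.gripper_to(.6,10)
s=env.read_state();print(s["clock"],f_nest(s),tcp_nest(s),s["opening"]*87)
f=env.grab_frame("top");print(hole(f["image"]))
env.dwell(.2);f=env.grab_frame("top");print(hole(f["image"]))
E
```

```text
[(np.int32(29), array([236.2759, 176.5862])), (np.int32(24), array([225.9167, 185.4583])), (np.int32(1), array([246., 181.])), (np.int32(2), array([248.5, 181. ])), (np.int32(6), array([226. , 193.5])), (np.int32(2), array([243.5, 194. ])), (np.int32(2), array([247.5, 194. ]))]
13.7083 [ 0.0258 -0.3842 -1.1467] [4.3689 0.7872 1.4223] 52.16927810895546
[(np.int32(29), array([236.2759, 176.5862])), (np.int32(24), array([225.9167, 185.4583])), (np.int32(1), array([249., 181.])), (np.int32(1), array([244., 191.])), (np.int32(1), array([225., 194.]))]
[(np.int32(29), array([236.2759, 176.5862])), (np.int32(24), array([225.9167, 185.4583])), (np.int32(2), array([248.5, 181. ])), (np.int32(1), array([225., 194.]))]
```

```bash
cat >> h.py <<'E'
def show(env,f0,t=""):
    s=env.read_state();print(t,round(s["clock"],2),"F",f_nest(s)-f0,"tcp",tcp_nest(s));return s
E
python3 - <<'E'
from h import *
from workcell import env
env.move_straight(nest(5,2,3),rate=.03)
env.dwell(.15);f0=f_nest(env.read_state());show(env,f0)
r=env.move_straight(nest(5,30,3),rate=.012,force_limit=8)
s=show(env,f0,r);env.dwell(.3);s=show(env,f0)
y=tcp_nest(s)[1]
print(hole(env.grab_frame("top")["image"])[:1])
E
```

```text
14.41 F [0. 0. 0.] tcp [4.9334 1.9794 2.9894]
True 15.88 F [ 0.5853 -0.5944  1.122 ] tcp [ 3.8972 18.0436  2.4534]
 16.18 F [-0.1004 -1.1826  1.0243] tcp [ 3.1368 16.659   2.0771]
[(np.int32(28), array([232.3214, 176.6786]))]
```

Run:
```python
from h import *
from workcell import env
f0=np.zeros(3);s=show(env,f0)
for k in range(14):
    y=15.5+.5*k if k else 16.7
    y=16.7+.4*k
    r=env.move_straight(nest(4,y,2.5),rate=.01,force_limit=11)
    s=show(env,f0,(y,r))
    if r or f_nest(s)[1]<-8.5: break
print(hole(env.grab_frame("top")["image"])[:1]);show(env,f0)
```

```text
16.23 F [-0.4865 -0.4693  0.3271] tcp [ 3.1262 16.5387  2.087 ]
(16.7, False) 16.48 F [-0.3085  0.0809 -0.009 ] tcp [ 4.0947 16.8334  2.536 ]
(17.099999999999998, False) 16.73 F [0.4842 0.4705 0.0868] tcp [ 3.9981 17.1351  2.4964]
(17.5, False) 16.98 F [ 0.3322  0.3327 -0.8393] tcp [ 4.0179 17.5245  2.5153]
(17.9, False) 17.23 F [ 0.0056  0.0819 -0.6855] tcp [ 4.0044 17.9563  2.5193]
(18.3, False) 17.48 F [ 0.1454 -0.4319  0.0745] tcp [ 3.9551 18.1839  2.487 ]
(18.7, False) 17.73 F [ 0.7012 -1.4235 -0.309 ] tcp [ 3.9078 18.2324  2.4606]
(19.1, False) 17.98 F [-0.3994 -3.0461  1.3794] tcp [ 3.8166 18.4021  2.4483]
(19.5, False) 18.23 F [ 0.0097 -4.2931  1.7278] tcp [ 3.7334 18.575   2.4143]
(19.9, False) 18.48 F [ 0.4726 -5.6565  2.5299] tcp [ 3.7292 18.6535  2.4087]
(20.3, False) 18.73 F [ 0.2411 -4.9326  3.2458] tcp [ 3.7095 18.6811  2.3668]
(20.7, False) 18.98 F [ 0.7064 -7.6485  2.2835] tcp [ 3.6769 18.6814  2.3419]
(21.1, False) 19.23 F [ 1.4312 -8.8117  2.7926] tcp [ 3.6834 18.6931  2.339 ]
[(np.int32(28), array([232.3214, 176.6786]))]
 19.27 F [ 0.9531 -7.348   2.9448] tcp [ 3.6995 18.6643  2.3214]
```

Run:
```python
from h import *
from workcell import env
f0=np.zeros(3)
env.move_straight(nest(4,21.9,2.5),rate=.01,force_limit=8);env.dwell(.3);s=show(env,f0,"push")
env.move_straight(nest(4,10.6,2.5),rate=.03);s=show(env,f0,"off")
print(hole(env.grab_frame("top")["image"])[:1])
env.move_straight(nest(4,10.6,50),rate=.15)
env.gripper_to(0,10)
env.move_straight(nest(100,10.6,50),rate=.2)
env.move_straight(nest(100,10.6,12),rate=.12)
r=env.move_straight(nest(100,10.6,2.5),rate=.03,force_limit=4)
s=show(env,f0,r)
f=env.grab_frame("top");h=env.grab_frame("scene")
cv2.imwrite("pics/behind.png",np.hstack([cv2.resize(f["image"][150:260,190:300],(400,400)),cv2.resize(h["image"][150:260,250:360],(400,400))]))
```

```text
push 19.82 F [ 1.5719 -9.7027  3.2494] tcp [ 3.7002 18.7502  2.3033]
off 20.35 F [ 0.6977 -0.3204 -0.1224] tcp [ 4.2909 11.2061  2.5976]
[(np.int32(29), array([232.4138, 176.7241]))]
False 23.57 F [ 0.2989  0.3442 -0.0701] tcp [99.9655 10.5432  2.4486]
```

View pics/behind.png

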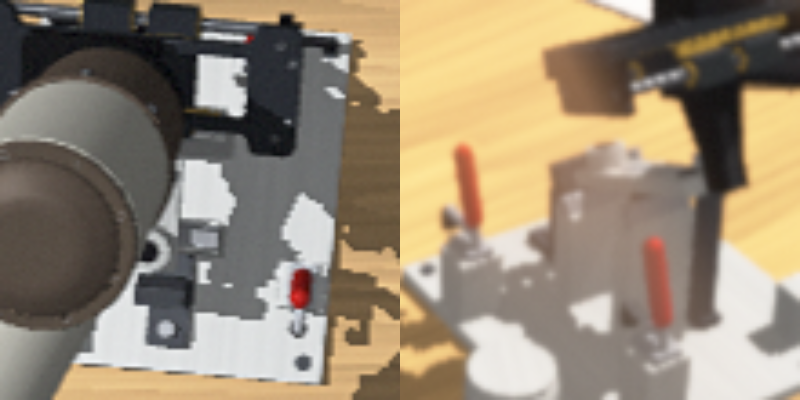

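The shut fingers stand behind the plain end, and the link lies on the rests with its boss at about (232,219) in the top view, up-slope of the stop. Now the push down the slope.

Run:
```python
from h import *
from workcell import env
env.dwell(.1);f0=f_nest(env.read_state())
r=env.move_straight(nest(70,10.6,2.5),rate=.012,force_limit=5)
s=show(env,f0,r); env.dwell(.2); s=show(env,f0)
x=tcp_nest(s)[0]
for k in range(16):
    x-=.4
    r=env.move_straight(nest(x,10.6,2.5),rate=.01,force_limit=8)
    s=show(env,f0,(x,r))
    if r or f_nest(s)[0]-f0[0]>9.3: break
```

```text
True 25.32 F [ 2.9597 -0.8158 -0.1366] tcp [81.6042 10.8139  2.7404]
 25.52 F [ 2.1692 -0.6757  2.1031] tcp [81.59   10.8127  2.5941]
(np.float64(81.1900475695114), False) 25.77 F [ 2.6106 -0.8358  0.3534] tcp [81.5799 10.7856  2.6159]
(np.float64(80.7900475695114), False) 26.02 F [ 5.2352 -1.3142 -0.8675] tcp [81.518  10.8403  2.6821]
(np.float64(80.3900475695114), False) 26.27 F [ 5.7168 -0.9999 -0.7976] tcp [81.5303 10.8564  2.7759]
(np.float64(79.99004756951139), False) 26.52 F [ 7.0812 -2.9004 -1.9026] tcp [81.4759 10.9144  2.8798]
(np.float64(79.59004756951138), False) 26.77 F [ 8.5278 -1.9746 -1.7952] tcp [81.4769 10.9558  3.0481]
(np.float64(79.19004756951138), False) 27.02 F [ 8.6412 -2.4509 -1.89  ] tcp [81.4532 10.963   3.1634]
(np.float64(78.79004756951137), False) 27.27 F [10.3609 -2.93   -1.6937] tcp [81.4043 10.9895  3.3066]
```

Run:
```python
from h import *
from workcell import env
env.dwell(.3);s=show(env,np.zeros(3))
env.move_straight(nest(92,10.6,3),rate=.03)
env.move_straight(nest(95,10.6,60),rate=.15)
env.goto([.35,.40,.35],[180,0,0])
s=show(env,np.zeros(3))
f=env.grab_frame("top");h=env.grab_frame("scene");print(hole(f["image"]))
cv2.imwrite("pics/end.png",np.hstack([cv2.resize(f["image"][160:235,210:260],(400,600),interpolation=cv2.INTER_CUBIC),cv2.resize(h["image"][175:265,285:345],(400,600),interpolation=cv2.INTER_CUBIC)]))
```

```text
27.57 F [ 9.6422 -3.0905 -2.2231] tcp [81.4071 10.9956  3.2704]
 30.21 F [ 0.4924  0.2178 -0.4859] tcp [-126.2884  244.3194  317.1508]
[(np.int32(28), array([232.3214, 180.6786])), (np.int32(4), array([242.5, 181. ])), (np.int32(3), array([225., 185.])), (np.int32(2), array([243.5, 188. ])), (np.int32(1), array([240., 192.]))]
```

View pics/end.png

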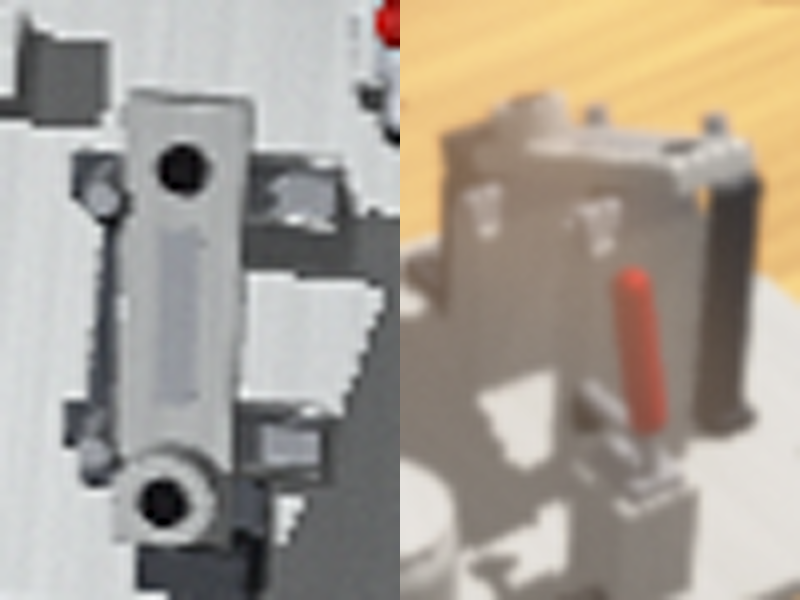

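Final picture: the link lies flat on the rests, boss low at about (230,222) in the top view. Its left side is against both pins, near (223,185) and (222,217), and its boss end is at the stop. It moved 10 mm down the slope and stopped against firm resistance at about 10 N.

```bash
python3 -c "
from workcell import env
print(env.close_job())"
```

```text
the job is handed in; nothing more can be done
None
```

The long link lies boss-low on the rests, pushed against both side pins (9.7 N) and then the end stop (10.4 N), and the job was handed in at about 30 s; contact with both pins is inferred from the forces and the final picture, not measured directly.

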